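# Set the fruit-display fence to its mark and clamp it

### The job

On the fruit stand's display board, slide the white slotted fence along its bolts until its black line is level with the two red marks, without forcing it against the bolts. Then turn the black knob clockwise until it clamps the fence snugly - firm, but not so hard that the plastic cracks - and let go. Leave the fruit alone.

Things in the scene. Friction and masses are not known exactly. Their poses are not given: they have to be found in the camera images.
- board: Fixed plywood display board, 300 (its x) x 360 (its y) x 18 mm, lying on the table; origin at the centre of its underside, so its top is 18 mm above it. The fence slides along the board's y axis.
- bolts: Two fixed 8 mm steel bolts on the board's centre line x = 0: the clamp bolt at y = -40 mm, under the knob, and a guide bolt at y = +40 mm, its 18 mm head topping out 15 mm above the board. Origin on the board's top at its centre, axes as the board's. They pass through the fence's slots; the fence may bear on them with at most 20 N.
- fence: Loose white plastic fence like a bookend, 0.25 to 0.5 kg. Foot 60 (x) x 190 (y) x 6 mm with two slots in line along y, each 10 x 71 mm, centred at y = -40 and +40 mm, one over each bolt (1 mm play to each side, 31 mm travel either way from the board's centre). Upright plate across the foot at y = +90 mm. Origin at the centre of the foot's underside, axes as the board's.
- fence_grip (a point): Centre of the fence's upright plate, at (0, 90, 45) mm in the fence's frame. The plate is 110 mm wide (x), 10 mm thick (y) and its top edge is 39 mm above this point; pinch it from above or push it.
- fence_line (a point): Middle of the black line across the fence's foot, on its top, at (0, 0, 6) mm in the fence's frame.
- mark: The two red marks painted on the board's top, one on either side of the foot, in one line along the board's x axis. Origin midway between them (on the slot line, on the board's top), axes as the board's. The fence is in place when its black line has the same position along y as this; at the start it is 22 to 52 mm away to one side or the other.
- knob: Black clamp knob on the clamp bolt, turning about the vertical at constant height. On a round hub stands a grip bar 50 mm long along the knob's x axis, 14 mm thick along its y axis, from 9 to 39 mm above the origin. Origin on the bolt axis at the hub's underside, 26 mm above the board's top. Turned clockwise seen from above, it draws a sprung 48 mm steel pad down onto the fence's foot.
- knob_grip (a point): Centre of the grip bar, on the knob's axis, 24 mm above the knob's origin. The knob turns freely (0.03 N m) for 0.2 to 1.8 rad, unseen and different each time; then the pad bites and clamping grows about 40 N, resistance about 0.4 N m, per rad. Snug: 12 to 35 N of clamping, about 0.12 to 0.32 N m at the knob, best 0.22. Above 45 N it cracks. It stays where it is left.
- pear_a: Brown pear in a green net cup, 80 mm across and 80 mm high, on the board; leave alone.
- plums: White punnet of plums, 90 x 63 x 32 mm, on the board; leave alone.
- pear_b: Brown pear in a green net cup, 88 mm across, on the table; leave alone.
- peach_a: Peach in a white net cup, 76 mm across, on the table; leave alone.
- peach_b: Another peach in a white net cup, 76 mm across, on the table; leave alone.
- mandarins: White punnet of mandarins, 120 x 84 x 32 mm, on the table; leave alone.

How it is judged:
By the outcome, as a careful person would: the job done as asked, in the order asked, and still so for the second after the job is handed in, with the robot touching nothing.
It also fails if it takes over 67 s, if anything falls off the work surface, if the arm or the gripper's body presses on something with over 40 N, if the wrist force passes 120 N, or if a joint passes its speed limit or range.

### The arm

A 6-joint arm with a two-finger parallel gripper is mounted at the origin on the work surface. World frame = base frame: x ahead of the robot, y to its left, z up, the work surface at z = 0. Lengths are in m, angles in rad, forces in N, time in s.
With the tool pointing down it reaches from about 0.35 to 0.975 m from the base axis. Payload 4.9 kg.
Tool frame: the origin (TCP) lies on the centre line of the jaws, within the pads' length; the fingertips stand 11 mm ahead of it and the grasp point (between the pads) lies 8 mm behind it; z points along the fingers, y is the direction in which the jaws open and shut (so a half turn about z gives the same grasp; the last joint's range is limited). The gripper opens to 85 mm and grips with 20 to 120 N. Pads are 22 mm wide; open, the fingers measure 114 mm over their backs; the gripper's body (76 mm by 85 mm) begins 54 mm behind the grasp point. The pads swing forward as they close: fully open they stand 13 mm farther back than shut.
Start: joints at [-1.336, 0.053, 1.613, -0, 1.476, -0.119], TCP at [0.217, -0.586, 0.242] pointing down, gripper open.
Joint ranges: [-3.01, 3.01], [-1.01, 2.22], [0.06, 2.58], [-1.02, 4.17], [0.09, 2.62], [-3.14, 3.14]. Speed limits (rad/s): [2.57, 2.57, 3.14, 3.14, 3.14, 3.14].

### API

Orientations are given as a rotation vector (axis times angle).
In Python, from station import ctrl gives the robot as it stands.
- The arm moves only by the shell command python3 -m crank 'ROWS' [OPENING] [FORCE]. ROWS is JSON, a list of rows, each an object of numbers: "x", "y", "z": the shift along the tool's x, y, z as a fraction of full scale; "roll": the turn about the tool's z as a fraction of full scale. In form: [{"x": .., "y": .., "z": .., "roll": ..}, ...]. A call has 1 to 10 rows; each row shifts and turns the commanded pose from where the row before left it, along the tool's axes as they then stand; what a row does not reach is not made up. Full scale, the value 1, is 0.06 m for a shift and 0.12 rad for a turn. A row lasts 1/8 s, in which the tool goes at most 62.5 mm and 10.7 degrees, less where a joint would pass 70% of its speed; a pose out of reach is approached as far as the arm can. A call with a number of a shift or a turn outside -1 to 1 is refused whole. A call with a gripper value outside its range is refused whole. OPENING is the closure, from 0 (fully open) to 1 (shut), set as the call begins (- or left out, the last holds). The fingers move at their own pace and stop on an object; FORCE is the grip in N (left out, the last holds). Time passes only in rows, so rows that do not move let the fingers close. It gives the time, the measured TCP pose, the force and the opening at its end, in the units of the state.
- ctrl.get_obs(): the state, without advancing time (a new reading comes with each control period).
- ctrl.get_image(name): name is "scene" or "side" or "wrist"; returns a dict with "img" (480x640x3 uint8, red, green, blue), "K" (3x3 intrinsics, pixels), "k1" (the pictures are not rectified: a ray, as slopes to the right and down, at radius r is drawn at 1 + k1 r^2 times it, then the intrinsics apply), "rvec" (rotation vector, rad) and "tvec" (3), from world to camera coordinates, as OpenCV has them. Camera axes: x right, y down, z forward; pixel columns grow to the right and rows downward; lengths in m; the calibration is good to about 2 mm. A picture is of the moment at which its call begins. There is no depth.
- ctrl.finish_job(): hands the job in, once; it reports no verdict.
The state is a dict: "t": time; "q": joint angles; "dq": joint speeds; "effort": joint torques, N m; "tool_pos": TCP position; "tool_rot": TCP orientation; "contact_force": force on the tool from outside, world axes, zero at the start; "wrist_torque": the same for the moment, N m; "opening": finger opening in m.
Only numpy, scipy, OpenCV 4.12 (cv2) and the standard library are available. Lean on these libraries where they do the work, as an engineer would, in place of code of your own. Each camera call takes 0.05 s, during which the arm holds its last target.

## Working session

There is one attempt and no reset: what is moved stays moved. The work goes in short steps, Python scripts to look and compute and a shell command to move; the robot and the scene stay as the last step left them, time stands still between calls to the robot, and variables do not carry over. Pictures are saved under pics/ and viewed, and the job is handed in when it is done.

```bash
mkdir -p pics; ls; python3 - <<'E'
from station import ctrl
import cv2
o=ctrl.get_obs()
print({k:(v if not hasattr(v,'__len__') else [round(float(a),4) for a in v]) for k,v in o.items()})
for n in ["scene","side","wrist"]:
    d=ctrl.get_image(n); cv2.imwrite(f"pics/{n}0.png",d["img"][:,:,::-1])
    print(n,d["K"],d["k1"],d["rvec"],d["tvec"])
E
```

```text
pics
{'t': 0.0, 'q': [-1.336, 0.0533, 1.6143, -0.0, 1.476, -0.119], 'dq': [0.0002, -0.0006, -0.0, 0.0013, -0.0012, 0.001], 'effort': [0.0008, -39.3677, -37.0177, -0.0, 0.0068, 0.0], 'tool_pos': [0.2164, -0.5857, 0.2411], 'tool_rot': [-3.0906, -0.5525, 0.0002], 'contact_force': [-0.1973, -0.3359, 0.2187], 'wrist_torque': [-0.0347, -0.0039, -0.0519], 'opening': 0.08549458594547886}
scene [[515.64370714   0.         319.44235156]
 [  0.         515.64370714 242.85760056]
 [  0.           0.           1.        ]] -0.044921534298889 [ 2.18069371  0.90168453 -0.40850677] [-0.40895193 -0.19012082  1.50648155]
side [[510.32025553   0.         318.59146776]
 [  0.         510.32025553 242.87038504]
 [  0.           0.           1.        ]] -0.10727832592598366 [ 2.11139233 -0.26783905  0.15632206] [-0.54279221  0.153785    1.39439834]
wrist [[397.84505434   0.         315.79194163]
 [  0.         397.84505434 237.27608603]
 [  0.           0.           1.        ]] -0.05760671121452581 [-2.36218472  1.64745148  0.2579276 ] [-0.62306962 -0.03881485  0.37977004]
```

View pics/scene0.png

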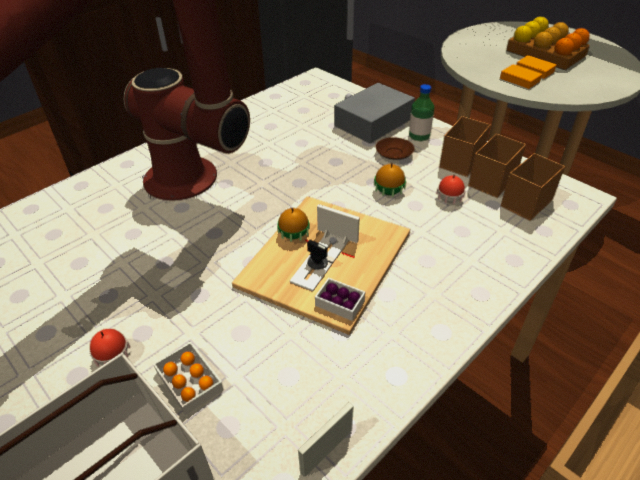

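View pics/side0.png

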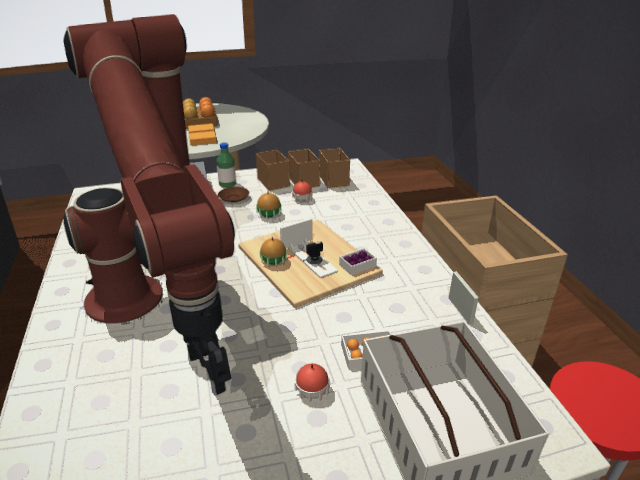

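View pics/wrist0.png

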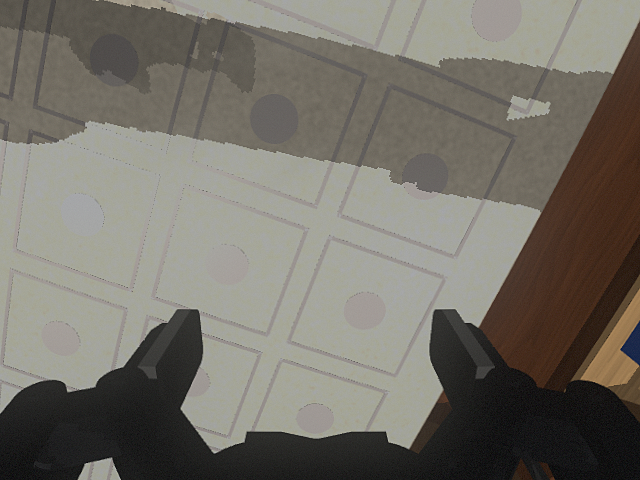

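The scene view shows the board with corners at about (310,197), (410,233), (349,328) and (233,283). The fence plate is near (338,222), the knob near (317,254) and a red mark near (349,254). I'll zoom in on the board.

```bash
python3 - <<'E'
import cv2
a=cv2.imread("pics/scene0.png")[190:335,225:420]; cv2.imwrite("pics/sc0z.png",cv2.resize(a,None,fx=4,fy=4,interpolation=cv2.INTER_CUBIC))
a=cv2.imread("pics/side0.png")[210:310,230:390]; cv2.imwrite("pics/sd0z.png",cv2.resize(a,None,fx=5,fy=5,interpolation=cv2.INTER_CUBIC))
E
cat > h.py <<'E'
import numpy as np, cv2
from station import ctrl
def ray(d,uv):
    K=np.array(d["K"]);x,y=[(uv[0]-K[0,2])/K[0,0],(uv[1]-K[1,2])/K[1,1]]
    p=cv2.undistortPoints(np.array([[uv]],float),K,np.array([d["k1"],0,0,0.]))[0,0]
    R=cv2.Rodrigues(np.array(d["rvec"],float))[0];t=np.array(d["tvec"],float)
    return -R.T@t, R.T@np.array([p[0],p[1],1])
def onz(d,uv,z):
    c,v=ray(d,uv); return c+v*(z-c[2])/v[2]
def proj(d,P):
    return cv2.projectPoints(np.array(P,float).reshape(-1,3),np.array(d["rvec"],float),np.array(d["tvec"],float),np.array(d["K"]),np.array([d["k1"],0,0,0.]))[0][:,0]
E
python3 - <<'E'
from h import *
for n,cs in [("scene",[(310,197),(410,233),(349,326),(233,281)]),("side",[(238,245),(320,222),(381,268),(299,299)])]:
    d=ctrl.get_image(n)
    for c in cs: print(n,onz(d,c,0.018).round(4))
E
```

```text
scene [0.3554 0.1878 0.018 ]
scene [0.6399 0.2617 0.018 ]
scene [ 0.7293 -0.0591  0.018 ]
scene [ 0.4529 -0.1514  0.018 ]
side [0.3437 0.1718 0.018 ]
side [0.6313 0.2512 0.018 ]
side [ 0.7351 -0.0585  0.018 ]
side [ 0.4692 -0.1426  0.018 ]
```

View pics/sc0z.png

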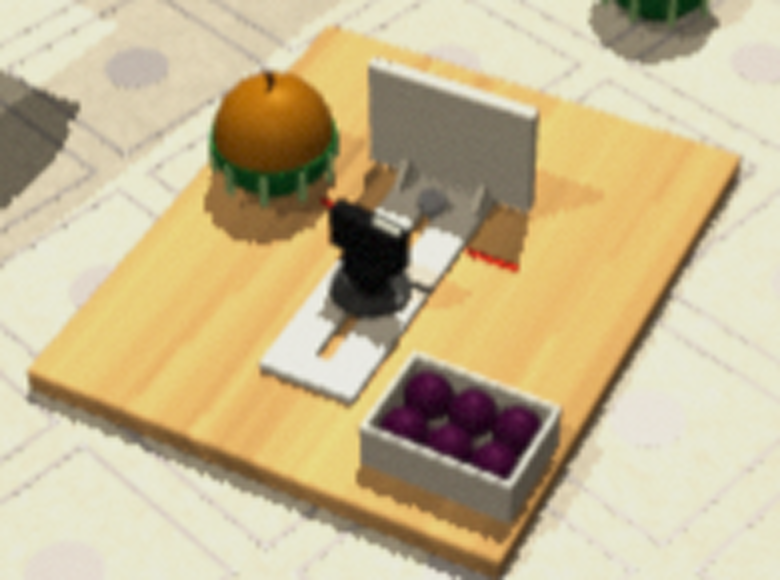

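View pics/sd0z.png

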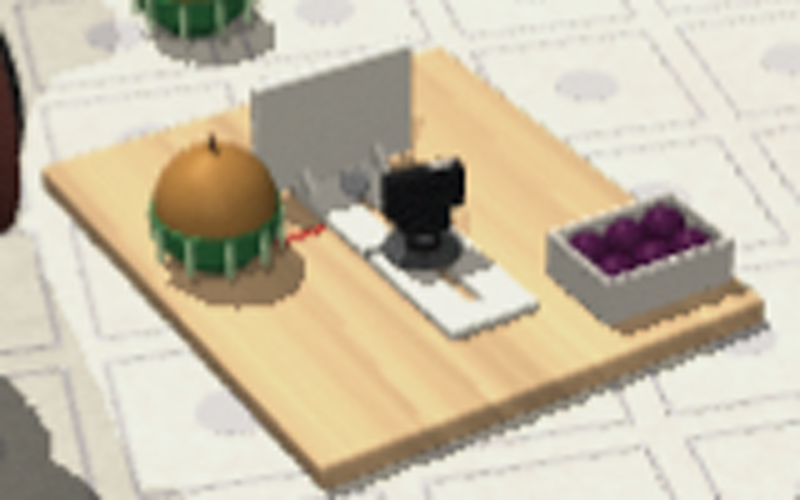

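Measured off the zooms, the board's yaw is about 16° and its centre about (0.545, 0.055). The plate end points along board +y, and the marks lie on the plate side of the black line. Next I'll work out the tool axes and the wrist camera geometry.

```bash
cat >> h.py <<'E'
def tool():
    o=ctrl.get_obs(); return np.array(o["tool_pos"],float),cv2.Rodrigues(np.array(o["tool_rot"],float))[0],o
def delta(P,yv=None):
    """shift in tool axes, full-scale units; roll to bring tool y onto yv (mod pi)"""
    p,R,o=tool(); d=R.T@(np.array(P)-p)/0.06
    r=None
    if yv is not None:
        v=R.T@np.array([yv[0],yv[1],0]); a=np.arctan2(-v[0],v[1]); a=(a+np.pi/2)%np.pi-np.pi/2; r=a
    print("shift units",d.round(3),"roll rad",r, "units",None if r is None else r/0.12,"q6",o["q"][5],"t",o["t"])
E
python3 - <<'E'
from h import *
p,R,o=tool(); print(p,R.round(3))
d=ctrl.get_image("wrist"); Rc=cv2.Rodrigues(np.array(d["rvec"]))[0]; c=-Rc.T@np.array(d["tvec"])
print("cam in tool",R.T@(c-p),"axes(cols x,y,z) in tool",(R.T@Rc.T).round(3))
a=np.radians(16.2); delta([.545,.057,.30],[-np.sin(a),np.cos(a)])
E
```

```text
[ 0.21645807 -0.58599224  0.24168935] [[ 0.938  0.346 -0.   ]
 [ 0.346 -0.938  0.001]
 [ 0.    -0.001 -1.   ]]
cam in tool [ 0.07691989 -0.00060354 -0.13102916] axes(cols x,y,z) in tool [[-0.001 -0.953 -0.303]
 [ 1.    -0.001 -0.001]
 [ 0.001 -0.303  0.953]]
shift units [ 8.849 -8.158 -0.962] roll rad 0.07103312982481746 units 0.5919427485401456 q6 -0.11898351063108649 t 0.3
```

```bash
python3 -m crank '[{"x":0.3,"y":-0.3,"z":-0.3,"roll":0.3},{"x":0.7,"y":-0.55,"z":-0.3,"roll":0.3},{"x":0.7,"y":-0.6,"z":-0.3},{"x":0.7,"y":-0.6},{"x":0.7,"y":-0.6},{"x":0.7,"y":-0.6},{"x":0.7,"y":-0.6},{"x":0.7,"y":-0.6},{"x":0.7,"y":-0.6},{"x":0.7,"y":-0.6}]' 0
python3 - <<'E'
from h import *
a=np.radians(16.2); b=np.array([np.cos(a),np.sin(a),0])
delta(np.array([.545,.057,.30])+.054*b,[-np.sin(a),np.cos(a)])
E
```

```text
shift units [ 9.747 -8.094 -0.962] roll rad 0.07103312982481746 units 0.5919427485401456 q6 -0.11898351063108649 t 0.3validation failed for argument at $[2]...
```

```bash
python3 -m crank '[{"x":0.3,"y":-0.3,"z":-0.3,"roll":0.3},{"x":0.7,"y":-0.55,"z":-0.3,"roll":0.3},{"x":0.7,"y":-0.6,"z":-0.3,"roll":0},{"x":0.7,"y":-0.6,"z":0,"roll":0},{"x":0.7,"y":-0.6,"z":0,"roll":0},{"x":0.7,"y":-0.6,"z":0,"roll":0},{"x":0.7,"y":-0.6,"z":0,"roll":0},{"x":0.7,"y":-0.6,"z":0,"roll":0},{"x":0.7,"y":-0.6,"z":0,"roll":0},{"x":0.7,"y":-0.6,"z":0,"roll":0}]' 0
python3 - <<'E'
from h import *
a=np.radians(16.2); b=np.array([np.cos(a),np.sin(a),0])
delta(np.array([.545,.057,.30])+.054*b,[-np.sin(a),np.cos(a)])
E
```

```text
t: 1.55
tool_pos: [0.5002, -0.1469, 0.2965]
tool_rot: [3.11, 0.441, 0.001]
contact_force: [0.7, 0.7, 0.6]
opening: 0.0852
shift units [ 2.563 -3.058 -0.059] roll rad -0.0009422275498938149 units -0.007851896249115125 q6 0.8604850662644145 t 1.55
```

```bash
python3 -m crank '[{"x":0.5,"y":-0.6,"z":0,"roll":0},{"x":0.5,"y":-0.6,"z":0,"roll":0},{"x":0.5,"y":-0.6,"z":0,"roll":0},{"x":0.5,"y":-0.6,"z":0,"roll":0},{"x":0.4,"y":-0.5,"z":0,"roll":0},{"x":0,"y":0,"z":0,"roll":0},{"x":0,"y":0,"z":0,"roll":0}]' 0
python3 - <<'E'
from h import *
d=ctrl.get_image("wrist"); cv2.imwrite("pics/w1.png",d["img"][:,:,::-1])
import pickle; pickle.dump((d,tool()),open("w1.pkl","wb"))
E
```

```text
t: 2.42
tool_pos: [0.5892, 0.0583, 0.2961]
tool_rot: [3.11, 0.441, -0.001]
contact_force: [-1.1, 0.5, -0.1]
opening: 0.0852
```

View pics/w1.png

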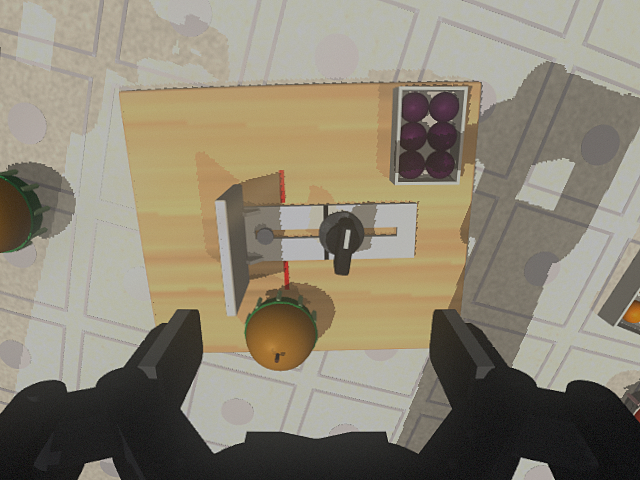

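The wrist view shows the red marks at (283,187) and (286,275), the black line at about (325,210), the knob at (343,235), the plate top near (230,250) and the foot out to x=417. Now colour masks for subpixel positions.

```bash
python3 - <<'E'
from h import *
import pickle
d,(p,R,o)=pickle.load(open("w1.pkl","rb")); im=d["img"].astype(int)
r,g,b=im[...,0],im[...,1],im[...,2]
red=((r>120)&(g<70)&(b<70)).astype(np.uint8)
red[:, :250]=0; red[:,320:]=0; red[300:]=0
n,lab,st,ce=cv2.connectedComponentsWithStats(red)
M=[]
for i in range(1,n):
    if st[i,4]>15:
        P=onz(d,ce[i],.018); print("red",st[i],ce[i],P); M.append(P)
# board hsv mask
hsv=cv2.cvtColor(d["img"],cv2.COLOR_RGB2HSV)
wood=((hsv[...,0]>10)&(hsv[...,0]<25)&(hsv[...,1]>90)&(hsv[...,2]>90)).astype(np.uint8)
wood[360:]=0
cs,_=cv2.findContours(cv2.morphologyEx(wood,cv2.MORPH_CLOSE,np.ones((9,9))),cv2.RETR_EXTERNAL,cv2.CHAIN_APPROX_NONE)
c=max(cs,key=cv2.contourArea); print(cv2.boundingRect(c))
for q in [(120,88),(481,82),(462,352),(155,352)]: print("corner",q,onz(d,q,.018))
for row in (208,210,250,255): print(row,im[row,315:338].sum(1))
cr=d["img"][160:300,190:440][:,:,::-1]; cv2.imwrite("pics/w1z.png",cv2.resize(cr,None,fx=3.2,fy=3.2,interpolation=cv2.INTER_CUBIC))
E
```

```text
red [281 190   4  12  32] [282.53125 196.40625] [0.57131716 0.09017458 0.018     ]
red [284 261   5  24  76] [286.14473684 273.18421053] [0.4884569  0.06440411 0.018     ]
(119, 82, 362, 278)
corner (120, 88) [0.63265767 0.27223667 0.018     ]
corner (481, 82) [ 0.73545675 -0.06667201  0.018     ]
corner (462, 352) [ 0.44723313 -0.16512462  0.018     ]
corner (155, 352) [0.34437507 0.19066568 0.018     ]
208 [519 514 526 518 523 523 529 559 334 138 167 160 132 494 540 523 522 524
 517 519 530 539 547]
210 [522 521 521 518 521 524 526 560 345 147 156 160 133 495 543 530 514 526
 517 525 531 525 499]
250 [547 542 546 546 546 543 542 555 538 304 140 263 272 265 195 170 151 162
 164 161 143 155 162]
255 [541 545 539 540 543 548 543 547 571 326 131 153 135 235 526 567 557 574
 608 364 129 148 158]
```

View pics/w1z.png

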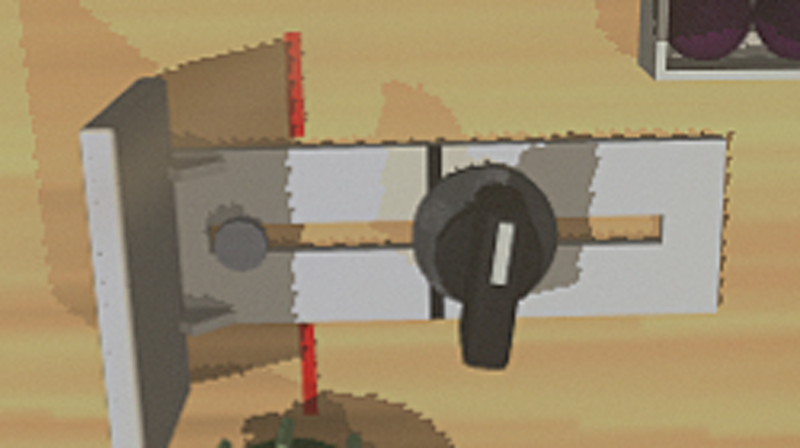

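```bash
python3 - <<'E'
from h import *
import pickle
d,(p,R,o)=pickle.load(open("w1.pkl","rb")); im=d["img"].astype(float)
g=cv2.GaussianBlur(im[...,2],(0,0),0.7)  # blue: white vs wood
def vedge(cols,r0,r1,sgn):
    out=[]
    for c in cols:
        gr=np.diff(g[r0:r1,c])*sgn; k=gr.argmax()
        if gr[k]>15: out.append((c,r0+k+.5))
    return np.array(out,float)
def fit(pts,z):
    P=np.array([onz(d,q,z) for q in pts])[:,:2]
    vx,vy,x,y=cv2.fitLine(P.astype(np.float32),cv2.DIST_HUBER,0,.001,.001).ravel()
    return (np.array([vx,vy]),np.array([x,y]),len(P))
for nm,cols,r0,r1,s in [("top",list(range(285,322))+list(range(375,412)),196,212,1),("bot",list(range(290,322))+list(range(360,412)),252,268,-1)]:
    v,x,n=fit(vedge(cols,r0,r1,s),.024); print(nm,v,x,n,"yaw",np.degrees(np.arctan2(-v[0]*np.sign(v[1]),abs(v[1]))))
# line centre
s=im.sum(2); pts=[]
for row in list(range(207,214))+list(range(252,258)):
    w=np.clip(400-s[row,319:331],0,None); pts.append(((w*np.arange(319,331)).sum()/w.sum(),row))
pts=np.array(pts); print("line px",pts[0],pts[-1]); 
L=[onz(d,q,.024) for q in (pts[:7].mean(0),pts[7:].mean(0))]; print("line",L)
M=[np.array([0.57131716,0.09017458,.018]),np.array([0.4884569,0.06440411,.018])]
for yaw in (16,16.5,17,17.5):
    a=np.radians(yaw); e=np.array([-np.sin(a),np.cos(a),0]); f=np.array([np.cos(a),np.sin(a),0])
    print(yaw,"travel mm",[round(float(1000*(m-l)@e),1) for m in M for l in L],1000*(np.mean(M,0)-np.mean(L,0))@e)
E
```

```text
top [ 0.29957777 -0.9540719 ] [0.58312124 0.02257268] 74 yaw 17.432243
bot [ 0.298109   -0.95453185] [ 0.5281513  -0.00270184] 84 yaw 17.344059
line px [325.34377968 207.        ] [326.18588469 257.        ]
line [array([0.57106989, 0.04351071, 0.024     ]), array([0.52407688, 0.02861407, 0.024     ])]
16 travel mm [44.8, 46.2, 42.9, 44.2] 44.50491183003817
16.5 travel mm [44.7, 45.6, 43.5, 44.4] 44.552413306437344
17 travel mm [44.6, 45.1, 44.1, 44.6] 44.59652194407155
17.5 travel mm [44.4, 44.5, 44.8, 44.8] 44.63723438389726
```

```bash
python3 - <<'E'
from h import *
import pickle
d,_=pickle.load(open("w1.pkl","rb"))
a=np.radians(17.35); e=np.array([-np.sin(a),np.cos(a),0]); f=np.array([np.cos(a),np.sin(a),0])
L=np.array([.5476,.0361,.018]); T=L+.09*e+[0,0,.084]
print(T)
for s in(-1,1):
  for t in(-1,1): print(proj(d,T+s*.055*f+t*.005*e))
delta([T[0],T[1],.18],e)
# board-frame of knob grip top from white mark
print("knob axis guess", [ (onz(d,(343,235),z)-L)@np.c_[f,e] for z in (.044,.083)])
print("pear",[(onz(d,(281,333),.06)-L)@np.c_[f,e]])
E
```

```text
[0.52076128 0.12200508 0.102     ]
[[236.27069056 316.50327326]]
[[225.485135   316.66326287]]
[[225.22780386 199.07049121]]
[[213.36321336 199.36427589]]
shift units [-0.798 -1.344  1.937] roll rad -0.021756486813574227 units -0.18130405677978523 q6 1.2620842987749517 t 2.475
knob axis guess [array([ 0.00320682, -0.01692819]), array([ 0.01542363, -0.01441645])]
pear [array([-0.0984259,  0.0494364])]
```

```bash
python3 -m crank '[{"x":-0.4,"y":-0.7,"z":0,"roll":-0.18},{"x":-0.4,"y":-0.64,"z":0.2,"roll":0},{"x":0,"y":0,"z":0.8,"roll":0},{"x":0,"y":0,"z":0.8,"roll":0},{"x":0,"y":0,"z":0,"roll":0},{"x":0,"y":0,"z":0,"roll":0}]' 0 20
python3 - <<'E'
from h import *
a=np.radians(17.35); e=np.array([-np.sin(a),np.cos(a),0])
delta([.5208,.1220,.072],e)
d=ctrl.get_image("wrist"); cv2.imwrite("pics/w2.png",d["img"][:,:,::-1])
E
```

```text
t: 3.22
tool_pos: [0.5213, 0.1211, 0.1904]
tool_rot: [3.106, 0.473, 0.004]
contact_force: [-0.3, -0.1, 0.7]
opening: 0.0856
shift units [-0.008 -0.018  1.973] roll rad -0.0006153164669076006 units -0.005127637224230005 q6 1.3578050684220486 t 3.225
```

View pics/w2.png

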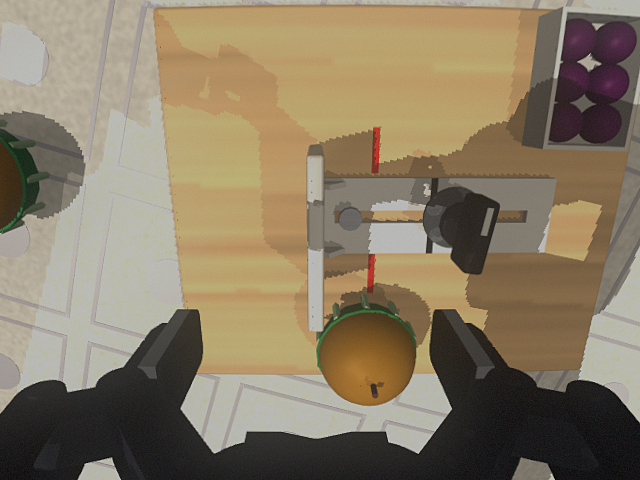

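The wrist view shows the plate at about (315,240), centred between the jaws. The line is at (430,185), the marks at (376,150) and (371,272), and the pear at (366,355) is clear of the fingers. I'll descend around the plate, then cage it loosely rather than pinch.

```bash
python3 -m crank '[{"x":0,"y":0,"z":0.7,"roll":0},{"x":0,"y":0,"z":0.7,"roll":0},{"x":0,"y":0,"z":0.55,"roll":0},{"x":0,"y":0,"z":0,"roll":0}]' 0 20
python3 -m crank '[{"x":0,"y":0,"z":0,"roll":0},{"x":0,"y":0,"z":0,"roll":0},{"x":0,"y":0,"z":0,"roll":0},{"x":0,"y":0,"z":0,"roll":0},{"x":0,"y":0,"z":0,"roll":0},{"x":0,"y":0,"z":0,"roll":0}]' 0.75 20
python3 - <<'E'
from h import *
a=np.radians(17.35); e=np.array([-np.sin(a),np.cos(a),0])
delta([.5208,.1220,.072],e)
d=ctrl.get_image("wrist"); cv2.imwrite("pics/w3.png",d["img"][:,:,::-1])
E
```

```text
t: 3.78
tool_pos: [0.5198, 0.1214, 0.0708]
tool_rot: [-3.106, -0.474, 0.004]
contact_force: [0.2, -1.0, -0.5]
opening: 0.0852
t: 4.53
tool_pos: [0.5202, 0.1217, 0.0713]
tool_rot: [-3.105, -0.475, 0.0]
contact_force: [-0.0, -0.7, -0.9]
opening: 0.0216
shift units [ 0.011 -0.001 -0.012] roll rad 0.0006191071706753704 units 0.005159226422294753 q6 1.3578967373334432 t 4.525
```

View pics/w3.png

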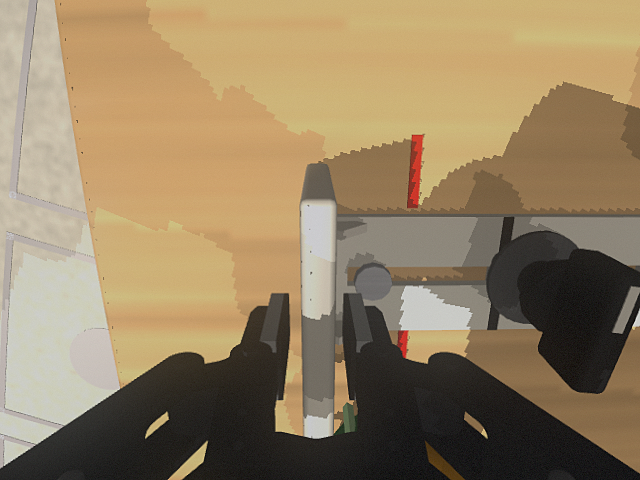

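The wrist view shows the plate caged evenly between the pads, line at (503,235)-(493,325) and marks at (416,172) and (404,345). I'll narrow the cage and slide along board +y, which is tool -y, most of the way.

```bash
python3 -m crank '[{"x":0,"y":0,"z":0,"roll":0},{"x":0,"y":0,"z":0,"roll":0},{"x":0,"y":-0.05,"z":0,"roll":0},{"x":0,"y":-0.08,"z":0,"roll":0},{"x":0,"y":-0.1,"z":0,"roll":0},{"x":0,"y":-0.1,"z":0,"roll":0},{"x":0,"y":-0.1,"z":0,"roll":0},{"x":0,"y":-0.1,"z":0,"roll":0},{"x":0,"y":-0.07,"z":0,"roll":0},{"x":0,"y":0,"z":0,"roll":0}]' 0.82 20
cat >> h.py <<'E'
def save(n,cam="wrist"):
    d=ctrl.get_image(cam); cv2.imwrite(f"pics/{n}.png",d["img"][:,:,::-1]); return d
E
python3 - <<'E'
from h import *
save("w4"); print(tool()[0])
E
```

```text
t: 5.82
tool_pos: [0.5094, 0.1567, 0.0714]
tool_rot: [-3.105, -0.475, -0.0]
contact_force: [1.4, -1.0, 1.3]
opening: 0.0155
[0.50924479 0.15669296 0.07116277]
```

View pics/w4.png

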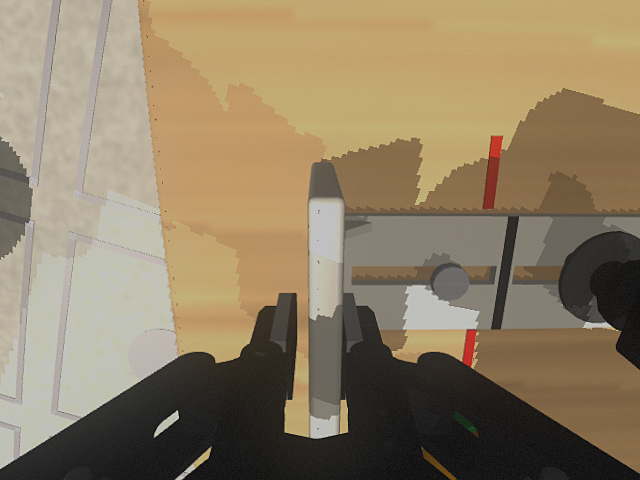

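It slides freely: line at (508,250), marks at (493,172) and (470,347). Now the remaining distance.

```bash
cat >> h.py <<'E'
def meas(d,lr,c0,c1,mr=None,thr=280,yaw=17.35):
    """line rows lr within cols c0..c1; red everywhere; board-y of line & marks (rel. to ref)"""
    a=np.radians(yaw); e=np.array([-np.sin(a),np.cos(a)]); f=np.array([np.cos(a),np.sin(a)]); ref=np.array([.5476,.0361])
    im=d["img"].astype(int); r,g,b=im[...,0],im[...,1],im[...,2]
    red=((r>90)&(g<0.4*r)&(b<0.4*r)).astype(np.uint8)
    n,lab,st,ce=cv2.connectedComponentsWithStats(red)
    for i in range(1,n):
        if st[i,4]>40:
            P=onz(d,ce[i],.018)[:2]-ref; print("red",st[i],"x %.2f y %.2f mm"%(1e3*P@f,1e3*P@e))
    s=im.sum(2)
    for row in lr:
        w=np.clip(thr-s[row,c0:c1],0,None)
        if w.sum()==0: continue
        u=(w*np.arange(c0,c1)).sum()/w.sum(); P=onz(d,(u,row),.024)[:2]-ref; print("line",row,round(u,1),"x %.2f y %.2f"%(1e3*P@f,1e3*P@e))
E
python3 - <<'E'
from h import *
d=ctrl.get_image("wrist"); meas(d,[222,235,250,290,305,320],485,525)
E
```

```text
red [483 136  20  72 653] x 49.90 y 44.82 mm
red [463 330  14  37 321] x -44.36 y 44.63 mm
line 222 512.4 x 27.21 y 34.83
line 235 510.5 x 20.80 y 34.84
line 250 508.3 x 13.24 y 34.75
line 290 501.7 x -7.85 y 34.96
line 305 499.5 x -16.14 y 34.83
line 320 497.0 x -24.67 y 34.83
```

```bash
python3 -m crank '[{"x":0,"y":-0.05,"z":0,"roll":0},{"x":0,"y":-0.06,"z":0,"roll":0},{"x":0,"y":-0.04,"z":0,"roll":0},{"x":0,"y":0,"z":0,"roll":0},{"x":0,"y":0,"z":0,"roll":0}]'
python3 - <<'E'
from h import *
d=save("w5"); print(tool()[0],d["img"].shape); meas(d,[222,235,250,290,305,320],480,540)
E
```

```text
t: 6.55
tool_pos: [0.5065, 0.1651, 0.0711]
tool_rot: [-3.105, -0.475, 0.001]
contact_force: [0.9, -1.2, 1.4]
opening: 0.0153
[0.5064545  0.16507096 0.07105705] (480, 640, 3)
red [502 136  20  72 623] x 48.30 y 44.80 mm
red [478 330  14  46 361] x -47.31 y 44.67 mm
line 222 512.7 x 27.03 y 43.61
line 235 510.5 x 20.63 y 43.72
line 250 508.4 x 13.07 y 43.60
line 290 501.9 x -8.01 y 43.74
line 305 499.5 x -16.30 y 43.72
line 320 497.0 x -24.82 y 43.73
```

View pics/w5.png

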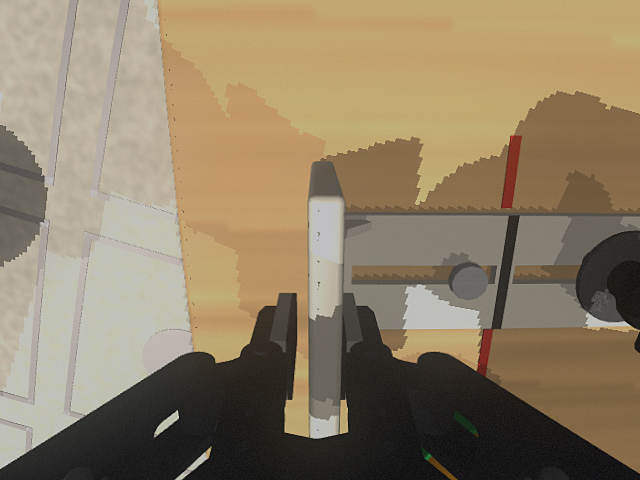

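The line at (508,250) is nearly in line with the marks at (512,172) and (486,350), with about 1.05 mm to go. I'll nudge it, then back the pad off and recheck.

```bash
python3 -m crank '[{"x":0,"y":-0.018,"z":0,"roll":0},{"x":0,"y":0,"z":0,"roll":0},{"x":0,"y":0,"z":0,"roll":0},{"x":0,"y":0.04,"z":0,"roll":0},{"x":0,"y":0,"z":0,"roll":0}]'
python3 - <<'E'
from h import *
d=save("w6"); print(tool()[0]); meas(d,[222,235,250,290,305,320],480,540)
E
```

```text
t: 7.22
tool_pos: [0.5073, 0.1635, 0.0714]
tool_rot: [-3.105, -0.474, -0.0]
contact_force: [-0.3, 0.6, -0.5]
opening: 0.0155
[0.50723937 0.16348895 0.07139782]
red [498 136  19  72 593] x 48.42 y 44.79 mm
red [474 330  15  44 348] x -46.62 y 44.75 mm
line 222 506.9 x 27.21 y 44.37
line 235 505.2 x 20.79 y 44.30
line 250 502.7 x 13.23 y 44.44
line 290 496.7 x -7.87 y 44.40
line 305 494.4 x -16.17 y 44.37
line 320 492.1 x -24.71 y 44.33
```

```bash
python3 -m crank '[{"x":0,"y":-0.03,"z":0,"roll":0},{"x":0,"y":-0.017,"z":0,"roll":0},{"x":0,"y":0,"z":0,"roll":0},{"x":0,"y":0,"z":0,"roll":0},{"x":0,"y":0.04,"z":0,"roll":0},{"x":0,"y":0,"z":0,"roll":0}]'
python3 - <<'E'
from h import *
d=save("w7"); print(tool()[0]); meas(d,[222,235,250,290,305,320],480,540)
E
```

```text
t: 8.02
tool_pos: [0.5071, 0.1638, 0.0713]
tool_rot: [-3.105, -0.474, 0.0]
contact_force: [0.2, -0.3, -0.3]
opening: 0.0154
[0.50704342 0.16383595 0.07125504]
red [499 136  19  72 601] x 48.16 y 44.80 mm
red [475 329  15  45 360] x -46.86 y 44.76 mm
line 222 507.5 x 27.15 y 44.55
line 235 505.6 x 20.74 y 44.55
line 250 503.4 x 13.18 y 44.51
line 290 497.1 x -7.92 y 44.63
line 305 494.6 x -16.21 y 44.70
line 320 492.3 x -24.74 y 44.66
```

The line is within about 0.2 mm of the marks. I'll open, rise and look at the knob.

```bash
python3 -m crank '[{"x":0,"y":0,"z":0,"roll":0},{"x":0,"y":0,"z":0,"roll":0},{"x":0,"y":0,"z":0,"roll":0},{"x":0,"y":0,"z":-0.5,"roll":0},{"x":0,"y":0,"z":-0.9,"roll":0},{"x":0,"y":0.5,"z":-0.8,"roll":0},{"x":0,"y":0.9,"z":-0.3,"roll":0},{"x":0,"y":0.9,"z":0,"roll":0},{"x":0,"y":0,"z":0,"roll":0},{"x":0,"y":0,"z":0,"roll":0}]' 0
python3 - <<'E'
from h import *
import pickle
d=save("w8"); print(tool()[0]); pickle.dump(d,open("w8.pkl","wb"))
E
```

```text
t: 9.32
tool_pos: [0.548, 0.0324, 0.2209]
tool_rot: [-3.105, -0.474, 0.001]
contact_force: [-1.0, 0.4, 0.9]
opening: 0.0856
[0.54783866 0.03292723 0.22078862]
```

View pics/w8.png

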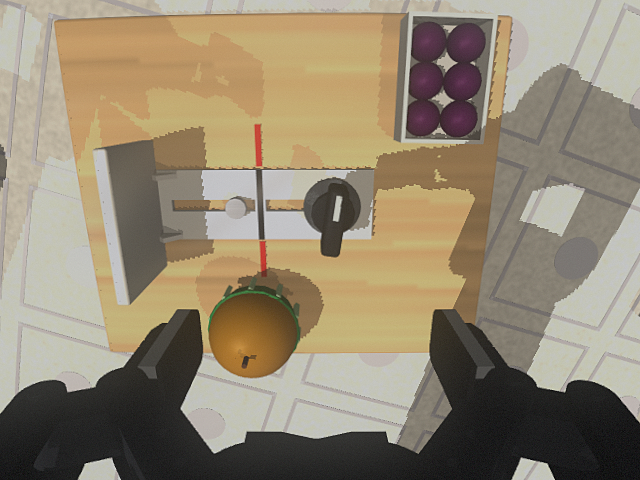

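The line at (261,205) sits between the marks at (258,145) and (263,258). The knob hub is at (331,207) and the bar runs roughly vertically in the image. Zooming in on the knob.

```bash
python3 - <<'E'
from h import *
import pickle
d=pickle.load(open("w8.pkl","rb"))
meas(d,[175,180,185,220,228,234],250,275)
cr=d["img"][165:270,280:390].astype(float)*1.8; cr=np.clip(cr,0,255).astype(np.uint8)[:,:,::-1]
cv2.imwrite("pics/w8z.png",cv2.resize(cr,None,fx=5.5,fy=5.5,interpolation=cv2.INTER_CUBIC))
d=ctrl.get_image("scene"); cv2.imwrite("pics/sc8z.png",cv2.resize(d["img"][200:310,260:380][:,:,::-1],None,fx=5,fy=5,interpolation=cv2.INTER_CUBIC))
E
```

```text
red [255 125   7  41 201] x 49.96 y 45.15 mm
red [260 242   6  30 131] x -47.67 y 44.96 mm
line 175 258.8 x 25.92 y 44.50
line 180 258.8 x 21.76 y 44.61
line 185 259.0 x 17.58 y 44.69
line 220 260.8 x -12.57 y 44.40
line 228 261.0 x -19.69 y 44.50
line 234 261.3 x -25.09 y 44.53
```

View pics/w8z.png

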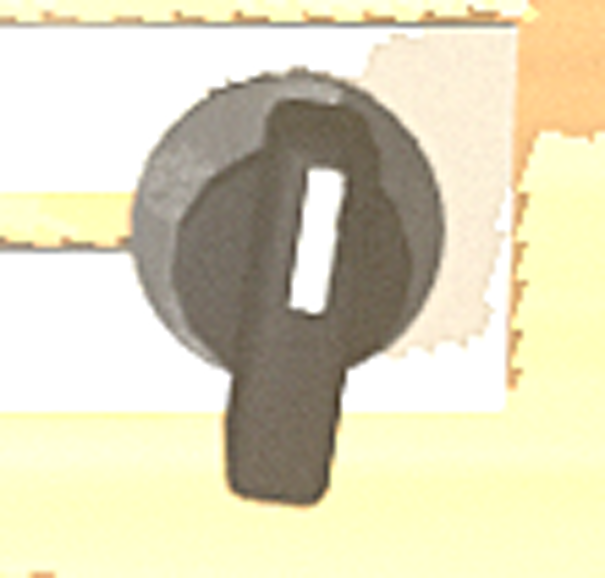

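View pics/sc8z.png

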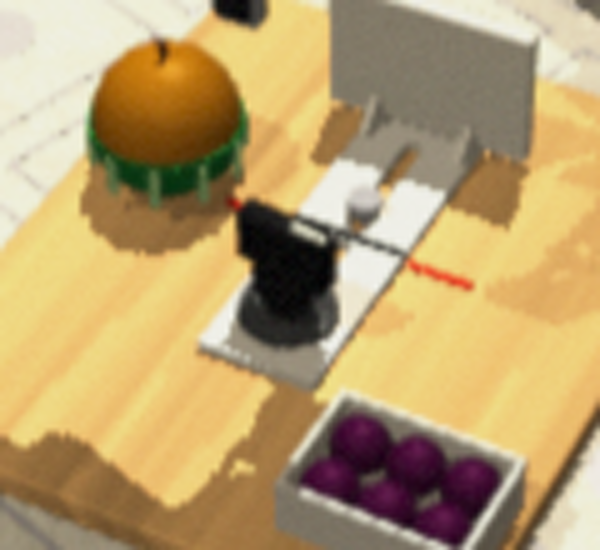

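```bash
python3 - <<'E'
from h import *
import pickle
d=pickle.load(open("w8.pkl","rb"))
a=np.radians(17.35); e=np.array([-np.sin(a),np.cos(a)]); f=np.array([np.cos(a),np.sin(a)]); ref=np.array([.5476,.0361])
B=lambda u,z:(lambda P:np.array([P@f,P@e])*1e3)(onz(d,u,z)[:2]-ref)
Z=lambda x,y:(280+x/5.5,165+y/5.5)
A=B(Z(325,165),.083);C=B(Z(275,497),.083);print("bar ends",A,C,np.linalg.norm(A-C),(A+C)/2)
# indicator
w=(d["img"][165:270,280:390].min(2)>120).astype(np.uint8); n,l,s,c=cv2.connectedComponentsWithStats(w)
for i in range(1,n):
    if 20<s[i,4]<400 : print("white",s[i],c[i],B((280+c[i][0],165+c[i][1]),.083))
A1=B(Z(331,170),.083);C1=B(Z(306,312),.083);print("ind",A1,C1,np.degrees(np.arctan2(*(A1-C1)[::-1])))
print("bar ang",np.degrees(np.arctan2(*(A-C)[::-1])))
print("hub disc",[B(Z(289,222),z) for z in (.024,.03,.035,.044)], "guide bolt", B((236,208),.033))
# foot edges x
for u in ((215,169),(215,240)): print("foot edge",B(u,.024))
E
```

```text
bar ends [ 21.12101194 -18.68132425] [-22.98549027 -12.86066076] 44.48891615362221 [ -0.93223917 -15.77099251]
white [54  0 17  3 25] [62.12  0.36] [ 41.36932394 -20.4005858 ]
white [ 53  31   9  26 150] [57.04       43.29333333] [ 11.75601938 -17.40878561]
white [ 0 80 27  5 63] [11.57142857 82.3015873 ] [-16.83004619  14.67552817]
ind [ 20.4862488  -19.44095654] [  2.10038764 -16.56706299] -8.884013713685647
bar ang -7.517789451234929
hub disc [array([  0.14670816, -16.70947017]), array([  1.53895411, -16.46127746]), array([  2.69915906, -16.25445019]), array([  4.78752798, -15.88216112])] guide bolt [ 0.13741215 63.16709586]
foot edge [31.04286392 80.49021911]
foot edge [-30.51649654  85.16768168]
```

```bash
python3 - <<'E'
from h import *
k=np.radians(9.15); delta([.5527,.0203,.12],[-np.sin(k),np.cos(k)]); print(tool()[2]["q"],tool()[2]["wrist_torque"])
E
python3 -m crank '[{"x":0,"y":0,"z":0,"roll":-0.5},{"x":0,"y":0,"z":0,"roll":-1},{"x":0,"y":0,"z":0,"roll":-1},{"x":0,"y":0,"z":0,"roll":-1},{"x":0,"y":0,"z":0,"roll":-1},{"x":0,"y":0,"z":0,"roll":-1},{"x":0,"y":0,"z":0,"roll":-1},{"x":0,"y":0,"z":0,"roll":-1},{"x":0,"y":0,"z":0,"roll":-1},{"x":0,"y":0,"z":0,"roll":-1}]'
python3 - <<'E'
from h import *
k=np.radians(9.15); delta([.5527,.0203,.12],[-np.sin(k),np.cos(k)])
E
```

```text
shift units [0.014 0.231 1.68 ] roll rad 0.1450696027697469 units 1.2089133564145575 q6 1.1907513448971332 t 9.425
[-7.52314973e-02 -1.14726113e-01  1.81270032e+00  3.68050204e-04
  1.44458861e+00  1.19075134e+00] [-0.00211419 -0.02504898  0.03259479]
t: 10.68
tool_pos: [0.5479, 0.0336, 0.221]
tool_rot: [-2.351, -2.083, 0.0]
contact_force: [0.0, -0.5, 0.1]
opening: 0.085
shift units [-0.211  0.108  1.683] roll rad 1.2899854512842905 units 10.74987876070242 q6 0.04668176085026578 t 10.675
```

```bash
python3 -m crank '[{"x":0,"y":0,"z":0,"roll":-1},{"x":0,"y":0,"z":0,"roll":-1},{"x":0,"y":0,"z":0,"roll":-1},{"x":0,"y":0,"z":0,"roll":-1},{"x":0,"y":0,"z":0,"roll":-1},{"x":0,"y":0,"z":0,"roll":-1},{"x":0,"y":0,"z":0,"roll":-1},{"x":0,"y":0,"z":0,"roll":-1},{"x":0,"y":0,"z":0,"roll":-1},{"x":0,"y":0,"z":0,"roll":-1}]'
python3 -m crank '[{"x":0,"y":0,"z":0,"roll":-1},{"x":0,"y":0,"z":0,"roll":-1},{"x":0,"y":0,"z":0,"roll":-1},{"x":0,"y":0,"z":0,"roll":-1},{"x":0,"y":0,"z":0,"roll":-1},{"x":0,"y":0,"z":0,"roll":-0.43},{"x":0,"y":0,"z":0,"roll":0},{"x":0,"y":0,"z":0,"roll":0}]'
python3 - <<'E'
from h import *
k=np.radians(9.15); delta([.5527,.0203,.12],[-np.sin(k),np.cos(k)])
import pickle; d=save("w9"); pickle.dump(d,open("w9.pkl","wb"))
cr=np.clip(d["img"][150:400,200:440].astype(float)*1.8,0,255).astype(np.uint8)[:,:,::-1]
cv2.imwrite("pics/w9z.png",cv2.resize(cr,None,fx=2.4,fy=2.4,interpolation=cv2.INTER_CUBIC))
E
```

```text
t: 11.92
tool_pos: [0.5479, 0.0336, 0.221]
tool_rot: [-0.765, -3.046, -0.0]
contact_force: [0.1, -0.2, 0.3]
opening: 0.0855
t: 12.92
tool_pos: [0.5481, 0.0329, 0.2212]
tool_rot: [0.241, -3.132, -0.0]
contact_force: [0.5, -0.9, 0.5]
opening: 0.0855
shift units [-0.044 -0.219  1.686] roll rad -0.00584399560873905 units -0.04869996340615875 q6 -1.8003718665305852 t 12.925
```

View pics/w9.png

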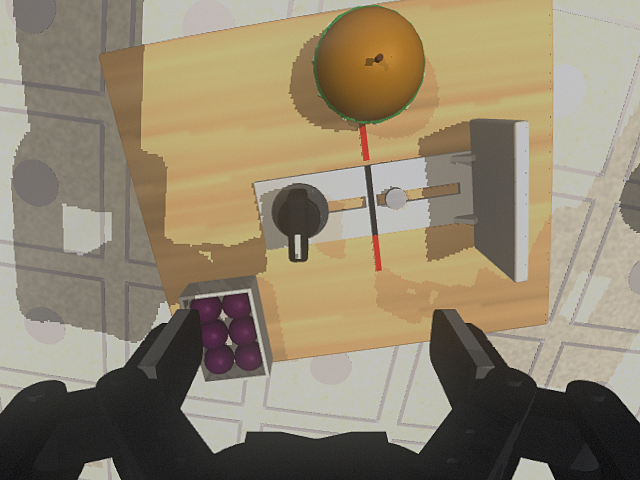

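View pics/w9z.png

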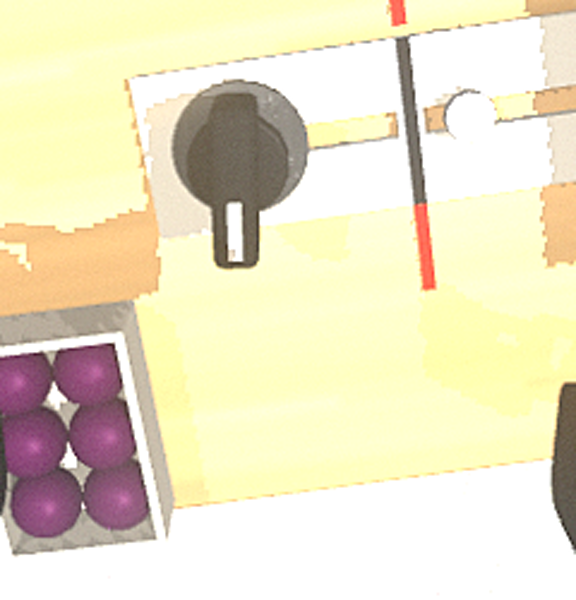

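```bash
python3 - <<'E'
from h import *
import pickle
d=pickle.load(open("w9.pkl","rb"))
meas(d,[168,175,182,215,225,232],360,385)
k=np.radians(9.15); ky=np.array([-np.sin(k),np.cos(k)]);kx=np.array([np.cos(k),np.sin(k)]); ax=np.array([.5527,.0203])
for u,z in (((298.3,260.4),.083),((298,235),.083)):
    P=onz(d,u,z)[:2]-ax; print("rel axis knob frame mm",1e3*P@kx,1e3*P@ky)
E
```

```text
red [360 126   9  35 188] x -47.47 y 44.69 mm
red [373 235   8  36 168] x 49.39 y 44.81 mm
line 168 367.6 x -27.36 y 44.50
line 175 368.1 x -21.56 y 44.25
line 182 369.1 x -15.64 y 44.41
line 215 372.8 x 12.95 y 44.43
line 225 374.1 x 21.93 y 44.62
line 232 374.5 x 28.22 y 44.24
rel axis knob frame mm 22.257229896848724 0.8635692597145178
rel axis knob frame mm 3.0208356124494995 1.047503401202663
```

The bar appears vertical at about (298,235) in the wrist view, so it is aligned with the jaws. Line and marks agree to 0.2–0.4 mm from this side too. Going down to the knob.

```bash
python3 -m crank '[{"x":-0.04,"y":-0.21,"z":0.5,"roll":-0.04},{"x":0,"y":0,"z":0.8,"roll":0},{"x":0,"y":0,"z":0.6,"roll":0},{"x":0,"y":0,"z":0.4,"roll":0},{"x":0,"y":0,"z":0,"roll":0},{"x":0,"y":0,"z":0,"roll":0}]' 0 40
python3 - <<'E'
from h import *
k=np.radians(9.15); delta([.5526,.0211,.068],[-np.sin(k),np.cos(k)]); save("w10")
E
```

```text
t: 13.72
tool_pos: [0.5534, 0.02, 0.0846]
tool_rot: [-0.248, 3.13, -0.0]
contact_force: [0.7, 0.3, 0.3]
opening: 0.0853
shift units [0.012 0.02  0.276] roll rad -0.0015725323385398227 units -0.013104436154498522 q6 -1.827153763960976 t 13.725
```

View pics/w10.png

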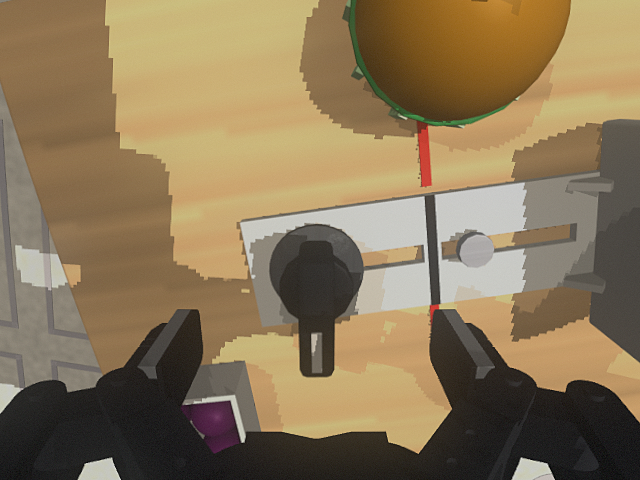

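The bar at col 317 is centred between the jaws (mid col ~318). I'll descend and close gently.

```bash
python3 -m crank '[{"x":0,"y":0,"z":0.15,"roll":0},{"x":0,"y":0,"z":0.12,"roll":0},{"x":0,"y":0,"z":0,"roll":0},{"x":0,"y":0,"z":0,"roll":0}]' 0 30
python3 -m crank '[{"x":0,"y":0,"z":0,"roll":0},{"x":0,"y":0,"z":0,"roll":0},{"x":0,"y":0,"z":0,"roll":0},{"x":0,"y":0,"z":0,"roll":0},{"x":0,"y":0,"z":0,"roll":0},{"x":0,"y":0,"z":0,"roll":0},{"x":0,"y":0,"z":0,"roll":0},{"x":0,"y":0,"z":0,"roll":0}]' 1 30
python3 - <<'E'
from h import *
p,R,o=tool(); print(p,o["wrist_torque"],o["contact_force"],o["q"][5],o["opening"]); 
d=save("w11"); meas(d,[205,215,225,270,285],415,450)
E
```

```text
t: 14.28
tool_pos: [0.5526, 0.02, 0.0671]
tool_rot: [0.248, -3.132, -0.0]
contact_force: [0.4, 0.8, 1.7]
opening: 0.0853
t: 15.28
tool_pos: [0.5526, 0.0201, 0.0673]
tool_rot: [-0.248, 3.132, 0.0]
contact_force: [-0.5, 1.4, 2.2]
opening: 0.0138
[0.55263585 0.02005543 0.06725466] [0.07206849 0.18952668 0.0207827 ] [-0.46936186  1.44467848  2.19338303] -1.8273495298899132 0.013811970936821067
red [427 127  14  68 651] x -47.70 y 44.62 mm
red [439 322  10  34 294] x 43.70 y 44.78 mm
line 205 439.1 x -29.37 y 44.19
line 215 439.5 x -24.68 y 44.12
line 225 440.0 x -19.92 y 44.10
line 270 442.6 x 2.54 y 44.19
line 285 443.0 x 10.38 y 44.01
```

View pics/w11.png

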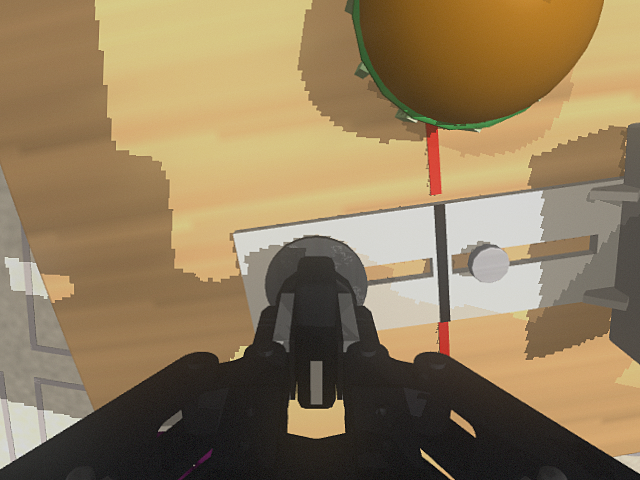

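Gripped with 13.8 mm opening. Now I'll turn clockwise in small steps and watch the moment about z.

```bash
cat >> h.py <<'E'
def tq(n=5):
    T=[];F=[]
    for i in range(n):
        o=ctrl.get_obs(); T.append(o["wrist_torque"]);F.append(o["contact_force"]); ctrl.get_image("wrist")
    T=np.array(T);F=np.array(F); print("Tz %.3f +- %.3f"%(T[:,2].mean(),T[:,2].std()),"T",T.mean(0).round(3),"F",F.mean(0).round(1),"q6 %.4f"%o["q"][5],"t",round(o["t"],2),"tcp",np.round(o["tool_pos"],4))
E
python3 -c "from h import *;tq()"
python3 -m crank '[{"x":0,"y":0,"z":0,"roll":0.3},{"x":0,"y":0,"z":0,"roll":0.6},{"x":0,"y":0,"z":0,"roll":0.6},{"x":0,"y":0,"z":0,"roll":0}]'
python3 -c "from h import *;tq()"
```

```text
Tz -0.015 +- 0.025 T [ 0.045  0.186 -0.015] F [-0.9  0.   2. ] q6 -1.8273 t 15.53 tcp [0.5527 0.02   0.0673]
t: 16.08
tool_pos: [0.5526, 0.0201, 0.0672]
tool_rot: [0.034, 3.141, 0.0]
contact_force: [-1.1, 0.4, 3.1]
opening: 0.0135
Tz -0.019 +- 0.039 T [ 0.152  0.279 -0.019] F [-1.3  0.7  3.4] q6 -1.6478 t 16.27 tcp [0.5527 0.0201 0.0673]
```

```bash
python3 -m crank '[{"x":0,"y":0,"z":0,"roll":0.6},{"x":0,"y":0,"z":0,"roll":0.6},{"x":0,"y":0,"z":0,"roll":0.6},{"x":0,"y":0,"z":0,"roll":0}]'
python3 -c "from h import *;tq()"
python3 -m crank '[{"x":0,"y":0,"z":0,"roll":0.6},{"x":0,"y":0,"z":0,"roll":0.6},{"x":0,"y":0,"z":0,"roll":0.6},{"x":0,"y":0,"z":0,"roll":0}]'
python3 -c "from h import *;tq()"
```

```text
t: 16.82
tool_pos: [0.5527, 0.0201, 0.0672]
tool_rot: [0.371, 3.12, 0.0]
contact_force: [-1.5, 1.0, 4.3]
opening: 0.0135
Tz -0.009 +- 0.024 T [ 0.296  0.299 -0.009] F [-1.8  1.9  4.3] q6 -1.4322 t 17.02 tcp [0.5527 0.0202 0.0673]
t: 17.58
tool_pos: [0.5527, 0.0202, 0.0673]
tool_rot: [0.705, 3.061, 0.001]
contact_force: [-3.0, 2.3, 5.1]
opening: 0.0136
Tz -0.041 +- 0.020 T [ 0.449  0.324 -0.041] F [-2.3  2.4  5. ] q6 -1.2167 t 17.77 tcp [0.5527 0.0202 0.0673]
```

```bash
cat >> h.py <<'E'
def t1():
    o=ctrl.get_obs(); print("inst Tz %.3f"%o["wrist_torque"][2],"dq6 %.2f"%o["dq"][5]); tq(4)
E
python3 -m crank '[{"x":0,"y":0,"z":0,"roll":0.6},{"x":0,"y":0,"z":0,"roll":0.6},{"x":0,"y":0,"z":0,"roll":0.4}]'
python3 -c "from h import *;t1()"
python3 -m crank '[{"x":0,"y":0,"z":0,"roll":0.5},{"x":0,"y":0,"z":0,"roll":0.5},{"x":0,"y":0,"z":0,"roll":0.5}]'
python3 -c "from h import *;t1()"
```

```text
t: 18.2
tool_pos: [0.5527, 0.0203, 0.0673]
tool_rot: [0.996, 2.979, 0.001]
contact_force: [-1.9, 3.4, 4.9]
opening: 0.0134
inst Tz 0.174 dq6 0.38
Tz 0.111 +- 0.037 T [0.454 0.29  0.111] F [-1.6  3.   4.9] q6 -1.0250 t 18.35 tcp [0.5527 0.0203 0.0672]
t: 18.77
tool_pos: [0.5528, 0.0203, 0.0673]
tool_rot: [1.26, 2.878, 0.001]
contact_force: [-1.2, 3.3, 5.2]
opening: 0.0134
inst Tz 0.230 dq6 0.48
Tz 0.156 +- 0.050 T [0.517 0.277 0.156] F [-1.2  3.1  4.8] q6 -0.8451 t 18.93 tcp [0.5528 0.0203 0.0673]
```

Bite began between q6 ≈ -1.2 and -1.1. I'll average more readings before continuing.

```bash
python3 -c "from h import *;tq(16)"
python3 -m crank '[{"x":0,"y":0,"z":0,"roll":0.4},{"x":0,"y":0,"z":0,"roll":0.2},{"x":0,"y":0,"z":0,"roll":0}]'
python3 -c "from h import *;tq(16)"
```

```text
Tz 0.101 +- 0.030 T [0.507 0.301 0.101] F [-1.7  3.   5.4] q6 -0.8452 t 19.73 tcp [0.5528 0.0203 0.0673]
t: 20.15
tool_pos: [0.5528, 0.0203, 0.0673]
tool_rot: [1.361, 2.832, 0.001]
contact_force: [-1.5, 3.2, 4.8]
opening: 0.0135
Tz 0.169 +- 0.028 T [0.507 0.293 0.169] F [-1.6  3.2  5. ] q6 -0.7734 t 20.9 tcp [0.5528 0.0203 0.0673]
```

```bash
python3 -m crank '[{"x":0,"y":0,"z":0,"roll":0.4},{"x":0,"y":0,"z":0,"roll":0.2},{"x":0,"y":0,"z":0,"roll":0}]'
python3 -c "from h import *;tq(20)"
```

```text
t: 21.32
tool_pos: [0.5528, 0.0204, 0.0673]
tool_rot: [1.461, 2.781, 0.001]
contact_force: [-1.8, 3.0, 4.3]
opening: 0.0134
Tz 0.210 +- 0.028 T [0.521 0.28  0.21 ] F [-1.8  3.2  5. ] q6 -0.7014 t 22.27 tcp [0.5528 0.0203 0.0673]
```

The moment is about 0.21–0.23 N·m, on target. Releasing and rising.

```bash
python3 -m crank '[{"x":0,"y":0,"z":0,"roll":0},{"x":0,"y":0,"z":0,"roll":0},{"x":0,"y":0,"z":0,"roll":0},{"x":0,"y":0,"z":0,"roll":0},{"x":0,"y":0,"z":0,"roll":0}]' 0
python3 -c "from h import *;tq(8)"
python3 -m crank '[{"x":0,"y":0,"z":-0.3,"roll":0},{"x":0,"y":0,"z":-0.7,"roll":0},{"x":0,"y":0,"z":-0.8,"roll":0},{"x":0,"y":0,"z":-0.7,"roll":0},{"x":0,"y":0,"z":0,"roll":0},{"x":0,"y":0,"z":0,"roll":0}]' 0
python3 - <<'E'
from h import *
import pickle
d=save("w12"); pickle.dump(d,open("w12.pkl","wb")); print(tool()[0],tool()[2]["wrist_torque"])
E
```

```text
t: 22.95
tool_pos: [0.5526, 0.0199, 0.0671]
tool_rot: [1.464, 2.779, -0.0]
contact_force: [0.0, -0.2, -0.1]
opening: 0.0855
Tz 0.031 +- 0.024 T [ 0.014 -0.008  0.031] F [ 0.  -0.  -0.1] q6 -0.6994 t 23.3 tcp [0.5526 0.02   0.0672]
t: 24.1
tool_pos: [0.5525, 0.0201, 0.2176]
tool_rot: [1.464, 2.779, 0.0]
contact_force: [0.1, -1.1, -0.7]
opening: 0.0852
[0.55195294 0.02011339 0.21633731] [0.01167843 0.05424604 0.01799473]
```

View pics/w12.png

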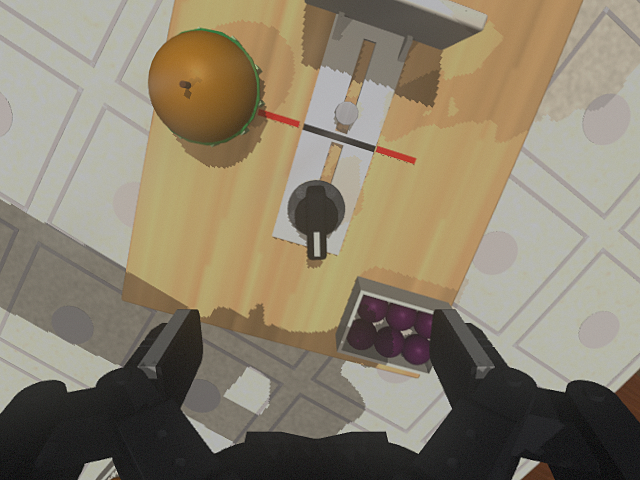

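The knob stayed turned, with the bar at about (316,225). The line at (338,138) looks collinear with the marks at (280,118) and (396,155). Numerical check:

```bash
python3 - <<'E'
from h import *
import pickle
d=pickle.load(open("w12.pkl","rb")); meas(d,[],0,1)
a=np.radians(17.35); e=np.array([-np.sin(a),np.cos(a)]); f=np.array([np.cos(a),np.sin(a)]); ref=np.array([.5476,.0361])
s=d["img"].astype(int).sum(2)
for c in (308,316,322,355,362,370):
    r0=int(127+(c-304)*.31)-9; w=np.clip(280-s[r0:r0+18,c],0,None); v=(w*np.arange(r0,r0+18)).sum()/w.sum()
    P=onz(d,(c,v),.024)[:2]-ref; print(c,round(v,1),"x %.2f y %.2f"%(1e3*P@f,1e3*P@e))
print(onz(d,(0,0),0)*0, tool()[2]["t"])
save("sd12","side")
E
```

```text
red [264 111  35  16 183] x -47.79 y 44.84 mm
red [376 147  39  17 213] x 48.98 y 44.84 mm
308 128.0 x -25.58 y 44.34
316 130.5 x -18.95 y 44.28
322 132.3 x -13.99 y 44.35
355 142.8 x 13.62 y 44.32
362 144.8 x 19.47 y 44.51
370 147.7 x 26.36 y 44.20
[0. 0. 0.] 24.15
```

View pics/sd12.png

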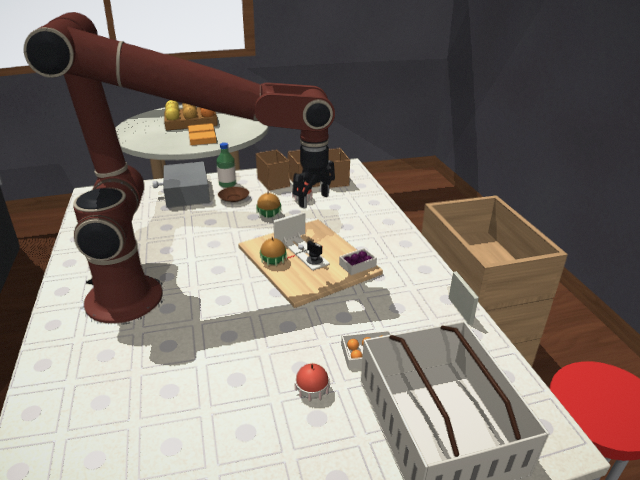

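The side view shows the fruit undisturbed and the arm clear of everything, with the line about 0.5 mm off the marks. Handing in.

```bash
python3 -c "
from station import ctrl
print(ctrl.finish_job())"
```

```text
the job is handed in; nothing more can be done
None
```

I slid the fence about 44.5 mm to the red marks, turned the knob clockwise to a snug clamp, let go, backed the arm away and handed in the job at about 24 s of the 67 s allowed. I pushed the fence with the jaws only loosely around its plate. The tool force read no more than about 2.2 N while it moved, so it was not forced against the bolts.

- **Line position:** the final picture puts the black line about 0.5 mm short of the marks and parallel to them. Other wrist views taken after the slide gave 0.2–0.6 mm short, so they differ by a few tenths of a millimetre. I did not correct it further.
- **Clamping:** the knob turned about 1.13 rad in all and began to bite roughly 0.6–0.7 rad in. The last held reading was 0.21 N·m; with the sensor's zero drifting by about 0.03, that means about 0.18–0.23 N·m, against a best of 0.22. I could not measure the clamping force itself.
- **After letting go:** the tool force and moment were close to zero and the knob stayed where I left it. The fruit looks untouched in the last pictures, and the robot is touching nothing.

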